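# Reset the tripped breaker under an analyser's push-latch service flap

### The job

The bench analyser has tripped its breaker. Press the push-latch service flap on its top and let it spring fully open by itself, push the popped-out breaker button under it fully home, then swing the flap down and press it in again so that it stays latched, flush with the top. Touch and push only, with the fingertips: lift nothing, leave the vials and the beaker where they stand, and finish clear of everything.

Things in the scene. Friction and masses are not known exactly. Their poses are not given: they have to be found in the camera images.
- analyser: Cream bench analyser, fixed, 320 mm deep (x), 400 wide (y), flat top (deck) 110 mm above the work surface; origin under its centre, x from its sloping console with screen (robot's side) to its back, y to its left, z up. Grey service flap on the left half of the deck; on the right half (y -83 to -178, x -20 to 130 mm) a sample housing 45 mm high with a cap to 61 mm.
- well_floor (a point): Middle of the floor of the well under the flap, 20 mm below the deck; the well is 122 mm (x) by 127 mm (y). Besides the breaker it holds a black latch unit (44 x 34 mm, 10 mm high, centre 30 mm towards x and 41 mm towards -y from here; with a 7 mm round plunger beside its slot that stands to 3 mm below the deck) and a fuse cap (17 mm wide, 6 high, at -22, +31 mm).
- flap (a joint): Flap angle (rad): 0 latched, flush with the deck; 1.36 fully open, nearly upright; -0.055 pressed in to the stop. Pressed in past -0.035 (4 mm at the free edge) and let go, the latched flap is released and a damped spring opens it in about 3 s; pressed down past -0.035 again and let go, it stays latched at 0. Pressing takes about 3 N at flap_press, then a firm stop; swinging it down, unhurried, about 1 N.
- flap_press (a point): Place to press on the flap's outer (upper when shut) face, on four dark ribs, mid-width, 100 mm from the hinge line, 24 mm from the free edge. Moves with the flap; axes as the analyser's while shut. The flap is a grey plate 118 mm wide (along the hinge), 124 mm long, 4 mm thick; a 20 mm striker hangs under its free edge.
- flap_hinge (a point): Middle of the flap's hinge line, level with the outer face. The hinge runs along the analyser's x at the flap's left (+y) edge; the free edge, at -y when shut, swings up and over towards +y. Open, the flap stands at the left of the well, outer face to the left, its top edge 120 mm above the deck and 26 mm to the right (-y) of the hinge.
- breaker (a joint): Travel of the push-to-reset breaker button in m: 0 tripped (popped out), 0.006 fully home. It snaps over centre at half travel and then stays home; pushing it takes about 2 N, then a firm stop.
- breaker_top (a point): Centre of the top of the breaker button: an upright black round button 12 mm across, in a steel bush 21 mm across and 2 mm high on the floor of the well. Tripped, its top stands 8 mm above the bush (10 mm above the well's floor, 10 mm below the deck); home, 2 mm above the bush.
- deck_vial_mid (a point): Loose screw-cap glass vial, 27 mm across, 72 mm high, standing on the analyser's deck behind and to the right of the flap; the point is at its centre, half-way up. Not to be moved.
- bench_vial_mid (a point): Loose screw-cap glass vial, 27 mm across, 95 mm high, standing on the work surface to the left of the analyser; the point is at its centre, half-way up. Not to be moved.
- beaker_mid (a point): Loose empty glass beaker, 68 mm across the rim, 90 mm high, standing on the work surface to the left of the analyser; the point is at its centre, half-way up. Not to be moved.

How it is judged (in metres and radians):
On the way, in this order (a step that is already met when the one before it is completed fails the run):
1. the latched flap is pressed in (value of joint flap below -0.025 rad).
2. the flap has sprung open (value of joint flap above 1.2 rad), for 0.2 s.
3. with the flap open, the breaker button is pushed home (value of joint breaker above 0.005 m and value of joint flap above 0.8 rad), for 0.2 s.
4. the flap is pressed in again (value of joint flap below -0.02 rad).
At the end, for the whole second after the job is handed in: The flap is latched shut and at rest, within 0.015 rad (2 mm at its free edge) of flush; the breaker button is home (at least 5 of its 6 mm in); both vials and the beaker stand within 15 mm of where they were (value of joint flap between -0.01 and 0.015 rad and velocity of joint flap between -0.02 and 0.02 rad/s and value of joint breaker above 0.005 m and distance of each of deck_vial_mid, bench_vial_mid, beaker_mid from where it was at the start of the episode below 0.015 m); the robot touches nothing.
It fails at once if a vial or the beaker is pushed, tipped or lifted (moved more than 20 mm) (distance of any of deck_vial_mid, bench_vial_mid, beaker_mid from where it was at the start of the episode above 0.02 m).
It fails at once if the flap is lifted or carried open by the gripper instead of springing open by itself (moving open past 0.15 rad with more than 5 N on it from the fingers), or bent past its stop (1.45 rad) (value of joint flap above 1.45 rad or (value of joint flap above 0.15 rad and velocity of joint flap above 0.2 rad/s and contact force between the fingers and flap above 5 N)).
It also fails if it takes over 58 s, if anything falls off the work surface, if the arm or the gripper's body presses on something with over 40 N, if the wrist force passes 120 N, or if a joint passes its speed limit or range.

### The arm

A 6-joint arm with a two-finger parallel gripper is mounted at the origin on the work surface. World frame = base frame: x ahead of the robot, y to its left, z up, the work surface at z = 0. Lengths are in m, angles in degrees, forces in N, time in s.
With the tool pointing down it reaches from about 0.275 to 0.725 m from the base axis. Payload 15.9 kg.
Tool frame: the origin (TCP) lies midway between the tips of the shut fingers; the grasp point (between the pads) lies 19 mm behind it; y points along the fingers, x is the direction in which the jaws open and shut, and the axes are right-handed (so a half turn about y gives the same grasp; the last joint's range is limited). The gripper opens to 85 mm and grips with 20 to 120 N. Pads are 22 mm wide; open, the fingers measure 114 mm over their backs; the gripper's body (76 mm by 85 mm) begins 54 mm behind the grasp point. The pads swing forward as they close: fully open they stand 13 mm farther back than shut.
Start: joints at [75.229, 12.198, -1.971, 75.831, 0, 90], TCP at [0.127, 0.483, 0.231] pointing down, gripper open.
Joint ranges: [-170.91, 170.91], [-42.67, 98.43], [-65.05, 77.54], [-120.47, 116.71], [-90, 82.35], [-180, 180]. Speed limits (degrees/s): [108.29, 108.29, 136.94, 147.25, 180, 180].

### API

Orientations are given as a 3x3 rotation matrix whose columns are the frame's x, y, z axes.
In Python, from workcell import arm gives the robot as it stands. The module is installed in compiled form; this text tells all that it offers.
- The arm moves only by the shell command python3 -m handwheel 'ROWS'. ROWS is JSON, a list of rows, each a list of 7 numbers: the shift along the tool's x, y, z scaled (see below), then the turn, a rotation vector about the tool's x, y, z scaled (see below), then the finger opening in mm, from 0 to 85.4. A call has 1 to 8 rows; each row is the pose to reach, as a shift and turn from the pose measured when the call began, along the tool's axes at that moment, turning the shorter way round; what a row does not reach only later rows make up. The controller multiplies each number of a shift by 50 cm and each number of a turn by 360 degrees. A row lasts 1/12 s, in which the tool goes at most 41.7 mm and 7.16 degrees, less where a joint would pass 70% of its speed; a pose out of reach is approached as far as the arm can. A call with a number of a shift or a turn outside -1 to 1 is refused whole. A call with a gripper value outside its range is refused whole. The fingers move at their own pace and stop on an object; the grip force is fixed at half the most. Time passes only in rows, so rows that repeat a pose let the fingers close. It gives the time, the measured TCP pose, the force and the opening at its end, in the units of the state.
- arm.read_state(): the state, without advancing time (a new reading comes with each control period).
- arm.read_camera(name): name is "scene" or "top"; returns a dict with "frame" (400x640x3 uint8, red, green, blue), "fx", "fy", "cx", "cy" (pixels), "rvec" (rotation vector, rad) and "tvec" (3), from world to camera coordinates, as OpenCV has them. Camera axes: x right, y down, z forward; pixel columns grow to the right and rows downward; lengths in m; the calibration is good to about 2 mm. A picture is of the moment at which its call begins. There is no depth.
- arm.sign_off(): hands the job in, once; it reports no verdict.
Trained networks look in a picture, given as the dict that the camera call returned (one of the last four; its "shot" number tells which), for a name from the list of things; names that differ only in an ending like _2 or _b are one class to them, and where a whole thing is asked for, a point or a joint stands for the part that bears it (a point fixed in the world has none). Each returns a list of dicts, best first, with "p" (0 to 1); they miss things now and then, are a little off and sometimes report something else, mostly with a low value. They report only what shows in the picture. A call takes as long as a camera call.
- arm.boxes_of(picture, label): "box" ([left, top, right, bottom] in pixels, round what is visible of it).
The state is a dict: "time_s": time; "joints": joint angles; "qvel": joint speeds; "effort": joint torques, N m; "tcp_pos": TCP position; "tool_rot": TCP orientation; "ft_force": force on the tool from outside, world axes, zero at the start; "wrist_torque": the same for the moment, N m; "width": finger opening in m.
Only numpy, scipy, OpenCV 4.12 (cv2) and the standard library are available. Lean on these libraries where they do the work, as an engineer would, in place of code of your own. Each camera call takes 0.05 s, during which the arm holds its last target. There are 200 camera calls.

## Working session

There is one attempt and no reset: what is moved stays moved. The work goes in short steps, Python scripts to look and compute and a shell command to move; the robot and the scene stay as the last step left them, time stands still between calls to the robot, and variables do not carry over. Pictures are saved under pics/ and viewed, about 8 in all and at most 12, crops included, and the job is handed in when it is done.

```bash
mkdir -p pics; cat > h.py <<'E'
import numpy as np,cv2
from workcell import arm
def cam(n,save=None):
    p=arm.read_camera(n)
    if save: cv2.imwrite('pics/'+save,p['frame'][:,:,::-1])
    return p
def ray(p,uv):
    R=cv2.Rodrigues(np.array(p['rvec'],float))[0];t=np.array(p['tvec'],float).ravel()
    d=R.T@np.array([(uv[0]-p['cx'])/p['fx'],(uv[1]-p['cy'])/p['fy'],1]);return -R.T@t,d
def onz(p,uv,z):
    c,d=ray(p,uv);return c+d*(z-c[2])/d[2]
def proj(p,X):
    R=cv2.Rodrigues(np.array(p['rvec'],float))[0];q=np.atleast_2d(X)@R.T+np.array(p['tvec'],float).ravel()
    return np.c_[q[:,0]/q[:,2]*p['fx']+p['cx'],q[:,1]/q[:,2]*p['fy']+p['cy']]
E
python3 - <<'E'
from h import *
np.set_printoptions(precision=3,suppress=True)
s=arm.read_state();print(s['time_s'],s['tcp_pos'],s['tool_rot'],s['ft_force'])
for n in('scene','top'):
    p=cam(n,n+'1.png');print(n,ray(p,(320,200)),p['fx'])
    for l in('analyser','flap','flap_press','flap_hinge','deck_vial_mid','bench_vial_mid','beaker_mid'):
        print(l,[(np.round(b['box']),round(b['p'],2)) for b in arm.boxes_of(p,l)[:2]])
print(arm.read_state()['time_s'])
E
```

```text
0.0 [0.127 0.483 0.231] [[ 0.255 -0.    -0.967]
 [ 0.967 -0.001  0.255]
 [-0.001 -1.     0.   ]] [-0.822 -0.515 -0.102]
scene (array([ 1.002, -0.197,  0.898]), array([-0.451,  0.342, -0.825])) 512.4169773636393
analyser [(array([116., 145., 391., 384.]), 0.74)]
flap [(array([263., 175., 351., 250.]), 0.75), (array([260., 265., 279., 301.]), 0.27)]
flap_press [(array([262., 174., 349., 252.]), 0.68), (array([374., 174., 408., 217.]), 0.66)]
flap_hinge [(array([264., 177., 350., 249.]), 0.82)]
deck_vial_mid [(array([262., 269., 279., 300.]), 0.78)]
bench_vial_mid [(array([338., 128., 351., 162.]), 0.68)]
beaker_mid [(array([374., 171., 412., 217.]), 0.82)]
top (array([0.377, 0.102, 1.097]), array([ 0.134,  0.004, -0.991])) 518.2814444143082
analyser [(array([278.,  94., 487., 267.]), 0.7), (array([294., 132., 361., 194.]), 0.66)]
flap [(array([293., 136., 362., 193.]), 0.74)]
flap_press [(array([297., 136., 362., 193.]), 0.65)]
flap_hinge [(array([277.,  98., 487., 266.]), 0.66), (array([297., 134., 359., 197.]), 0.57)]
deck_vial_mid [(array([394., 101., 413., 121.]), 0.85)]
bench_vial_mid [(array([226., 226., 243., 239.]), 0.52), (array([395.,  99., 412., 121.]), 0.17)]
beaker_mid [(array([214., 135., 250., 171.]), 0.84)]
0.8
```

View pics/top1.png

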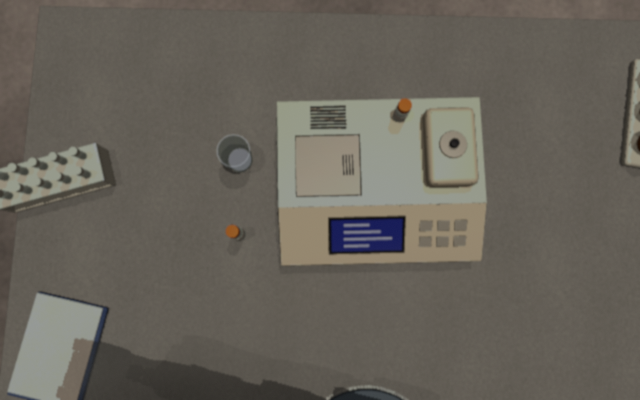

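View pics/scene1.png

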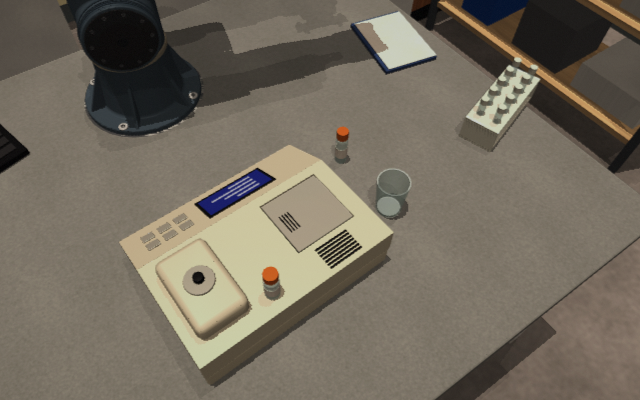

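```bash
python3 - <<'E'
from h import *
np.set_printoptions(precision=4,suppress=True)
p=cam('top');q=cam('scene')
for n,uv in dict(fBL=(295,136),fBR=(360,135),fFR=(361,194),fFL=(297,196),ribs=(348,164),aBL=(277,101),aBR=(480,98),aFR=(484,203)).items(): print('top',n,onz(p,uv,.11))
for n,uv in dict(a=(261,210),b=(313,176),c=(353,213),d=(301,250),ribs=(289,221),aBL=(392,236)).items(): print('scene',n,onz(q,uv,.11))
print('vial',onz(p,(404,104),.18),'bv',onz(p,(233,231),.095),'bk',onz(p,(233,150),.09))
for n,f,b in(('t',p,(285,125,375,205)),('s',q,(245,165,365,260))):
    c=f['frame'][b[1]:b[3],b[0]:b[2],::-1];cv2.imwrite(f'pics/z{n}.png',cv2.resize(c,None,fx=5,fy=5,interpolation=2))
a=cv2.imread('pics/zt.png');b=cv2.imread('pics/zs.png');w=cv2.resize(a,(400,356));v=cv2.resize(b,(400,317))
o=np.zeros((360,800,3),np.uint8);o[:356,:400]=w;o[:317,400:]=v;cv2.imwrite('pics/z1.png',o)
E
```

```text
top fBL [0.6352 0.1579 0.11  ]
top fBR [0.6404 0.0309 0.11  ]
top fFR [0.5238 0.0274 0.11  ]
top fFL [0.5169 0.1504 0.11  ]
top ribs [0.582  0.0534 0.11  ]
top aBL [0.7053 0.1957 0.11  ]
top aBR [ 0.7215 -0.2053  0.11  ]
top aFR [ 0.5122 -0.2091  0.11  ]
scene a [0.5282 0.0268 0.11  ]
scene b [0.5181 0.1505 0.11  ]
scene c [0.6293 0.1623 0.11  ]
scene d [0.6391 0.0406 0.11  ]
scene ribs [0.5773 0.0562 0.11  ]
scene aBL [0.7073 0.1898 0.11  ]
vial [ 0.6821 -0.0439  0.18  ] bv [0.4477 0.2727 0.095 ] bk [0.6089 0.2813 0.09  ]
```

View pics/z1.png

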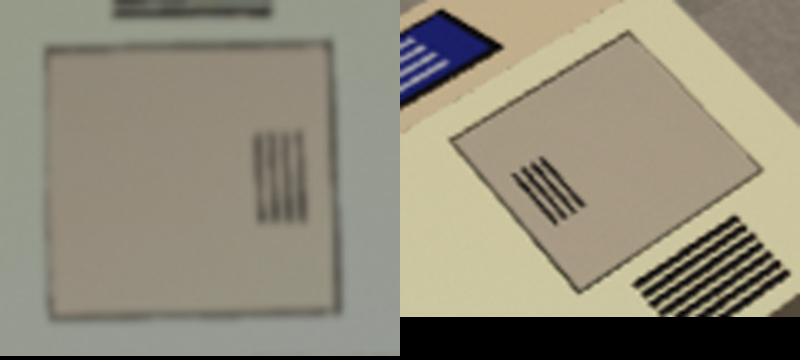

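```bash
python3 -m handwheel '[[-0.32,0.04,-0.587,0,0.1,0,0],[-0.32,0.04,-0.587,0,0.1,0,0],[-0.32,0.04,-0.587,0,0.1,0,0],[-0.32,0.04,-0.587,0,0.1,0,0],[-0.32,0.04,-0.587,0,0.1,0,0],[-0.32,0.04,-0.587,0,0.1,0,0],[-0.32,0.04,-0.587,0,0.1,0,0],[-0.32,0.04,-0.587,0,0.1,0,0]]'
cat > d.py <<'E'
import sys,numpy as np
from workcell import arm
from scipy.spatial.transform import Rotation as Ro
# target x y z heading tilt(about tool x axis, deg after) -> row numbers
s=arm.read_state();R=np.array(s['tool_rot']);t=np.array(eval(sys.argv[1]),float)
h=np.radians(t[3]);Rt=np.c_[[np.cos(h),np.sin(h),0],[0,0,-1],[-np.sin(h),np.cos(h),0]]
if len(t)>4: Rt=Rt@Ro.from_rotvec([np.radians(t[4]),0,0]).as_matrix()
np.set_printoptions(precision=4,suppress=True)
print('t',s['time_s'],'tcp',np.array(s['tcp_pos']),'F',np.array(s['ft_force']),'w',s['width'],'J',np.array(s['joints']))
print('shift',R.T@(t[:3]-s['tcp_pos'])/.5,'turn',Ro.from_matrix(R.T@Rt).as_rotvec(degrees=True)/360)
E
python3 d.py '[.58,.055,.19,3]'
```

```text
time_s: 1.57
tcp_pos: [0.3705, 0.2533, 0.2115]
tool_rot: [[0.775, 0.001, -0.632], [0.632, 0.0, 0.775], [0.001, -1.0, -0.0]]
ft_force: [0.8, 1.8, -0.4]
width: -0.0002
t 1.5667 tcp [0.3705 0.2533 0.2115] F [ 0.8319  1.8092 -0.4319] w -0.00019216332761877916 J [ 34.3569   6.4253 -11.7524  71.784    0.003   85.1262]
shift [ 0.0737  0.0431 -0.5722] turn [-0.      0.1006  0.0001]
```

```bash
python3 -m handwheel '[[0.074,0.043,-0.572,0,0.1,0,0],[0.074,0.043,-0.572,0,0.1,0,0],[0.074,0.043,-0.572,0,0.1,0,0],[0.074,0.043,-0.572,0,0.1,0,0],[0.074,0.043,-0.572,0,0.1,0,0],[0.074,0.043,-0.572,0,0.1,0,0],[0.074,0.043,-0.572,0,0.1,0,0],[0.074,0.043,-0.572,0,0.1,0,0]]'
python3 d.py '[.58,.055,.115,3]'
python3 -c "
from h import *
s=cam('scene');t=cam('top');print(proj(s,arm.read_state()['tcp_pos']),proj(t,arm.read_state()['tcp_pos']))
o=np.hstack([s['frame'][60:300,180:430],t['frame'][60:300,220:470]])[:,:,::-1];cv2.imwrite('pics/p3.png',cv2.resize(o,None,fx=1.6,fy=1.6,interpolation=2))"
```

```text
time_s: 2.23
tcp_pos: [0.5834, 0.0503, 0.1883]
tool_rot: [[0.999, 0.0, -0.052], [0.052, -0.001, 0.999], [-0.0, -1.0, -0.001]]
ft_force: [2.0, -1.2, 0.1]
width: 0.0001
t 2.2333 tcp [0.5834 0.0503 0.1883] F [ 1.9975 -1.2158  0.0508] w 9.574550641208284e-05 J [ 4.9608 22.9952  6.6071 73.6166 -0.0549 91.9806]
shift [-0.0063  0.1466  0.0098] turn [ 0.0002 -0.0001 -0.    ]
[[287.60910332 197.88860828]] [[349.99727892 155.87677233]]
```

View pics/p3.png

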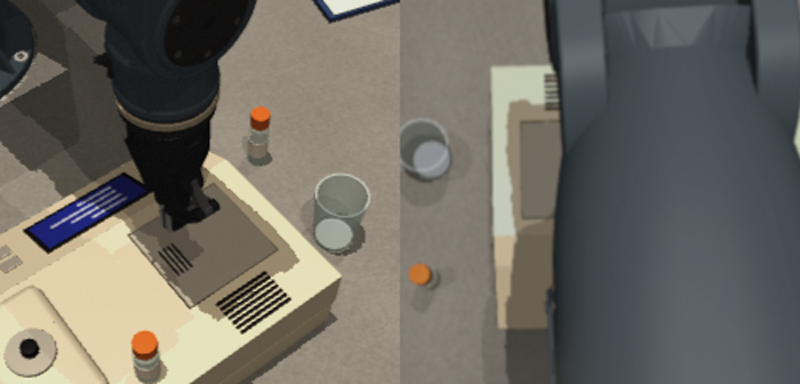

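```bash
python3 -m handwheel '[[-0.006,0.10,0.010,0,0,0,0],[-0.006,0.14,0.01,0,0,0,0],[-0.006,0.15,0.01,0,0,0,0],[-0.006,0.154,0.01,0,0,0,0],[-0.006,0.158,0.01,0,0,0,0],[-0.006,0.162,0.01,0,0,0,0],[-0.006,0.165,0.01,0,0,0,0],[-0.006,0.165,0.01,0,0,0,0]]'
python3 d.py '[.58,.055,.105,3]'
```

```text
time_s: 3.0
tcp_pos: [0.5779, 0.059, 0.1078]
tool_rot: [[0.999, 0.001, -0.054], [0.054, 0.001, 0.999], [0.001, -1.0, 0.001]]
ft_force: [0.1, 0.9, 1.7]
width: -0.0002
t 3.0 tcp [0.5779 0.059  0.1078] F [0.1308 0.8825 1.7107] w -0.00016436518747441767 J [ 5.8151 24.4415 -3.081  62.398   0.0341 92.7107]
shift [ 0.0037  0.0057 -0.0083] turn [-0.0001  0.0003  0.0002]
```

```bash
python3 -m handwheel '[[0,0.004,-0.006,0,0,0,0],[0,0.007,-0.006,0,0,0,0],[0,0.008,-0.006,0,0,0,0],[0,0.008,-0.006,0,0,0,0]]'
python3 d.py '[.58,.055,.104,3]'
```

```text
time_s: 3.33
tcp_pos: [0.5788, 0.0559, 0.1048]
tool_rot: [[0.999, 0.003, -0.054], [0.054, 0.001, 0.999], [0.003, -1.0, 0.001]]
ft_force: [-0.5, 0.7, 11.0]
width: 0.0
t 3.3333 tcp [0.5788 0.0559 0.1048] F [-0.4718  0.7485 10.9667] w 1.877794955529954e-05 J [ 5.5038 24.5257 -3.4174 61.8716  0.029  92.4135]
shift [ 0.0023  0.0015 -0.002 ] turn [-0.0001  0.0003  0.0005]
```

```bash
python3 -m handwheel '[[0,-0.08,-0.01,0,0,0,0],[-0.02,-0.16,-0.05,0,0,0,0],[-0.1,-0.24,-0.1,0,0,0,0],[-0.18,-0.30,-0.14,0,0,0,0],[-0.24,-0.34,-0.2,0,0,0,0],[-0.30,-0.36,-0.26,0,0,0,0],[-0.36,-0.36,-0.32,0,0,0,0],[-0.36,-0.36,-0.40,0,0,0,0]]'
python3 -m handwheel '[[0,0,-0.1,0,0,0,0],[0,0,-0.12,0,0,0,0],[0,0,-0.12,0,0,0,0],[0,0,-0.12,0,0,0,0],[0,0,-0.12,0,0,0,0],[0,0,-0.12,0,0,0,0],[0,0,-0.12,0,0,0,0],[0,0,-0.12,0,0,0,0]]'
python3 -m handwheel '[[0,0,0,0,0,0,0],[0,0,0,0,0,0,0],[0,0,0,0,0,0,0],[0,0,0,0,0,0,0],[0,0,0,0,0,0,0],[0,0,0,0,0,0,0],[0,0,0,0,0,0,0],[0,0,0,0,0,0,0]]'
python3 -m handwheel '[[0,0,0,0,0,0,0],[0,0,0,0,0,0,0],[0,0,0,0,0,0,0],[0,0,0,0,0,0,0],[0,0,0,0,0,0,0],[0,0,0,0,0,0,0],[0,0,0,0,0,0,0],[0,0,0,0,0,0,0]]' >/dev/null
python3 - <<'E'
from h import *
np.set_printoptions(precision=4,suppress=True)
s=cam('scene');t=cam('top')
for n,p in(('s',s),('t',t)):
    for l in('breaker_top','breaker','well_floor','flap'): print(n,l,[(np.round(b['box'],1),round(b['p'],2)) for b in arm.boxes_of(p,l)[:2]])
def z(p,b): return cv2.resize(p['frame'][b[1]:b[3],b[0]:b[2],::-1],(400,400),interpolation=2)
cv2.imwrite('pics/p4.png',np.hstack([z(s,(250,130,370,250)),z(t,(270,110,370,210))]))
print(arm.read_state()['time_s'])
E
```

```text
time_s: 4.0
tcp_pos: [0.4179, -0.1241, 0.2826]
tool_rot: [[0.998, 0.005, -0.055], [0.055, 0.0, 0.998], [0.005, -1.0, -0.0]]
ft_force: [0.2, 0.3, 0.6]
width: 0.0002
time_s: 4.67
tcp_pos: [0.4213, -0.1833, 0.2827]
tool_rot: [[0.998, 0.005, -0.057], [0.057, 0.0, 0.998], [0.005, -1.0, -0.0]]
ft_force: [0.1, -0.4, -0.2]
width: 0.0005
time_s: 5.33
tcp_pos: [0.4213, -0.1833, 0.2827]
tool_rot: [[0.998, 0.005, -0.056], [0.056, 0.0, 0.998], [0.005, -1.0, -0.0]]
ft_force: [0.4, -0.1, 0.8]
width: 0.0
s breaker_top [(array([373.6, 170. , 408.5, 219. ]), 0.74), (array([284.7, 210.1, 291.2, 218.3]), 0.43)]
s breaker [(array([288.4, 210.2, 291.6, 220.6]), 0.63)]
s well_floor [(array([121. , 143.9, 392.1, 383.5]), 0.69)]
s flap [(array([304.8, 144.9, 353.2, 215.6]), 0.85)]
t breaker_top []
t breaker []
t well_floor [(array([278.4,  99.1, 486. , 265.8]), 0.91)]
t flap [(array([294.6, 120.4, 321.7, 193.5]), 0.93)]
6.5
```

View pics/p4.png

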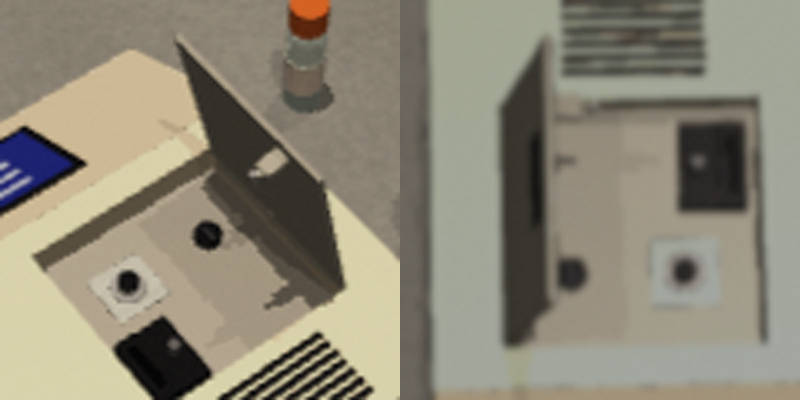

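```bash
python3 - <<'E'
from h import *
np.set_printoptions(precision=4,suppress=True)
s=cam('scene');t=cam('top')
print(onz(s,(288.2,214.2),.1),onz(t,(341.3,177.7),.1))
for n,p,a in(('s',s,((157,315),(119,350),(165,397),(212,370))),('t',t,((279,123),(347,123),(347,211),(279,211)))):
    for u in a: print(n,onz(p,(250+u[0]*.3,130+u[1]*.3) if n=='s' else (270+u[0]*.25,110+u[1]*.25),.1))
E
python3 d.py '[.548,.062,.17,3]'
```

```text
[0.5587 0.0663 0.1   ] [0.5565 0.0655 0.1   ]
s [0.5866 0.0674 0.1   ]
s [0.5934 0.0381 0.1   ]
s [0.6315 0.0424 0.1   ]
s [0.6321 0.0724 0.1   ]
t [0.6304 0.07   0.1   ]
t [0.6313 0.0364 0.1   ]
t [0.587  0.0358 0.1   ]
t [0.5862 0.0691 0.1   ]
t 6.6 tcp [ 0.4213 -0.1833  0.2827] F [ 0.0374  0.5073 -0.1338] w 0.00013034666889066068 J [-23.6037   6.9753  -0.868   81.9009   0.1282  63.1598]
shift [0.2796 0.2267 0.4755] turn [0.     0.0007 0.0008]
```

```bash
python3 -m handwheel '[[0.3,0.06,0.48,0,0,0,0],[0.3,0.06,0.48,0,0,0,0],[0.3,0.06,0.48,0,0,0,0],[0.3,0.06,0.48,0,0,0,0],[0.3,0.16,0.48,0,0,0,0],[0.3,0.16,0.48,0,0,0,0],[0.3,0.16,0.48,0,0,0,0],[0.3,0.16,0.48,0,0,0,0]]'
python3 d.py '[.5575,.065,.103,3]'
python3 - <<'E'
from h import *
s=cam('scene');print(proj(s,arm.read_state()['tcp_pos']))
E
```

```text
time_s: 7.27
tcp_pos: [0.5583, 0.069, 0.1997]
tool_rot: [[0.998, 0.001, -0.06], [0.06, 0.001, 0.998], [0.001, -1.0, 0.001]]
ft_force: [0.1, 1.1, -0.6]
width: -0.0001
t 7.2667 tcp [0.5583 0.069  0.1997] F [ 0.101   1.1349 -0.6391] w -5.8937643865255195e-05 J [ 7.0271 19.9612  3.8582 73.8137  0.0383 93.6004]
shift [-0.0024  0.1934 -0.0081] turn [-0.0001  0.0012  0.0002]
[[287.05423651 181.28444321]]
```

```bash
python3 -m handwheel '[[-0.002,0.08,-0.008,0,0,0,0],[-0.002,0.14,-0.008,0,0,0,0],[-0.002,0.18,-0.008,0,0,0,0],[-0.002,0.193,-0.008,0,0,0,0],[-0.002,0.193,-0.008,0,0,0,0],[-0.002,0.193,-0.008,0,0,0,0]]'
python3 d.py '[.5575,.065,.094,3]'
python3 - <<'E'
from h import *
s=cam('scene');cv2.imwrite('pics/p5.png',cv2.resize(s['frame'][130:250,240:380,::-1],(700,600),interpolation=2));print((proj(s,arm.read_state()['tcp_pos'])-[240,130])*5)
E
```

```text
time_s: 7.82
tcp_pos: [0.5579, 0.0636, 0.1052]
tool_rot: [[0.998, 0.003, -0.059], [0.059, 0.001, 0.998], [0.003, -1.0, 0.0]]
ft_force: [-0.2, 0.2, 1.2]
width: -0.0002
t 7.8167 tcp [0.5579 0.0636 0.1052] F [-0.1756  0.1911  1.2411] w -0.00022364323986113314 J [ 6.5012 22.301  -6.7108 60.8392  0.0131 93.0942]
shift [-0.0007  0.0224  0.0027] turn [-0.0001  0.0011  0.0004]
[[234.15941351 415.27406687]]
```

View pics/p5.png

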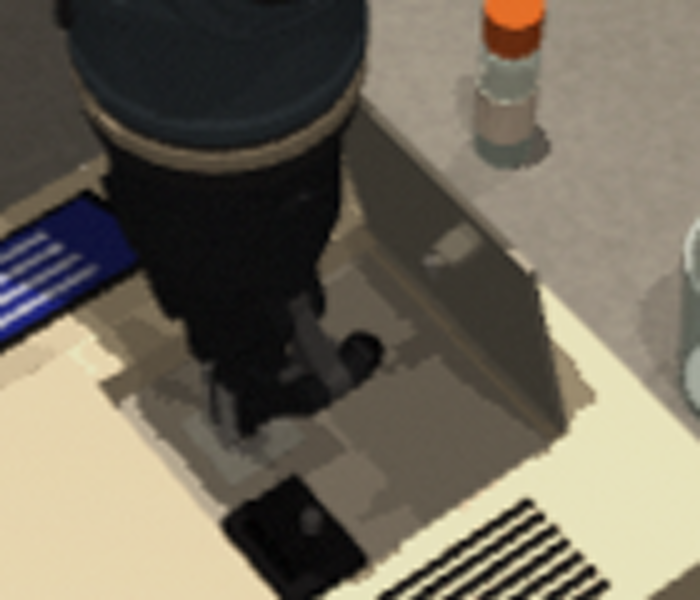

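```bash
python3 -m handwheel '[[0,0.008,0.003,0,0,0,0],[0,0.014,0.003,0,0,0,0],[0,0.02,0.003,0,0,0,0],[0,0.023,0.003,0,0,0,0],[0,0.024,0.003,0,0,0,0],[0,0.024,0.003,0,0,0,0]]'
python3 d.py '[.5575,.065,.093,3]'
```

```text
time_s: 8.37
tcp_pos: [0.5583, 0.0653, 0.0939]
tool_rot: [[0.998, 0.004, -0.06], [0.06, 0.001, 0.998], [0.004, -1.0, 0.0]]
ft_force: [-0.5, 0.6, 3.7]
width: -0.0
t 8.3667 tcp [0.5583 0.0653 0.0939] F [-0.5461  0.5668  3.7069] w -3.9535776985340434e-05 J [ 6.6657 22.7651 -7.7488 59.2666  0.012  93.2484]
shift [-0.0016  0.0018 -0.0005] turn [-0.0001  0.0012  0.0006]
```

```bash
python3 -m handwheel '[[0,0.002,0,0,0,0,0],[0,0.004,0,0,0,0,0],[0,0.004,0,0,0,0,0],[0,0.004,0,0,0,0,0]]'
```

```text
time_s: 8.7
tcp_pos: [0.5585, 0.0653, 0.0934]
tool_rot: [[0.998, 0.005, -0.06], [0.06, 0.001, 0.998], [0.005, -1.0, 0.0]]
ft_force: [-9.6, -0.5, 22.9]
width: -0.0004
```

```bash
python3 -m handwheel '[[0,-0.06,0,0,0,0,0],[0,-0.14,0,0,0,0,0],[0,-0.22,0,0,0,0,0],[0.0,-0.30,0,0,0,0,0],[0.02,-0.38,0,0,0,0,0],[0.03,-0.4,0.02,0,0,0,0],[0.04,-0.4,0.1,0,0,0,0],[0.04,-0.4,0.18,0,0,0,0]]'
python3 -m handwheel '[[0,0,0.09,0,0,0,0],[0,0,0.12,0,0,0,0],[0,0,0.12,0,0,0,0],[0,0,0.12,0,0,0,0]]'
python3 d.py '[.577,.2,.195,3]'
python3 - <<'E'
from h import *
s=cam('scene');t=cam('top')
def z(p,b): return cv2.resize(p['frame'][b[1]:b[3],b[0]:b[2],::-1],(400,400),interpolation=2)
cv2.imwrite('pics/p6.png',np.hstack([z(s,(250,110,390,250)),z(s,(268,195,308,235))]))
E
```

```text
time_s: 9.37
tcp_pos: [0.5732, 0.1563, 0.2944]
tool_rot: [[0.998, 0.007, -0.057], [0.057, 0.001, 0.998], [0.007, -1.0, 0.001]]
ft_force: [0.7, -0.1, -0.7]
width: -0.0004
time_s: 9.7
tcp_pos: [0.5695, 0.2172, 0.2941]
tool_rot: [[0.998, 0.006, -0.059], [0.059, 0.001, 0.998], [0.007, -1.0, 0.0]]
ft_force: [0.2, 0.2, 0.7]
width: 0.0004
t 9.7 tcp [0.5695 0.2172 0.2941] F [0.1777 0.2446 0.6626] w 0.0003686530221094579 J [ 20.9214  26.1515  26.6346  90.1205  -0.0891 107.5634]
shift [ 0.0117  0.1982 -0.0353] turn [-0.0001  0.001   0.001 ]
```

View pics/p6.png

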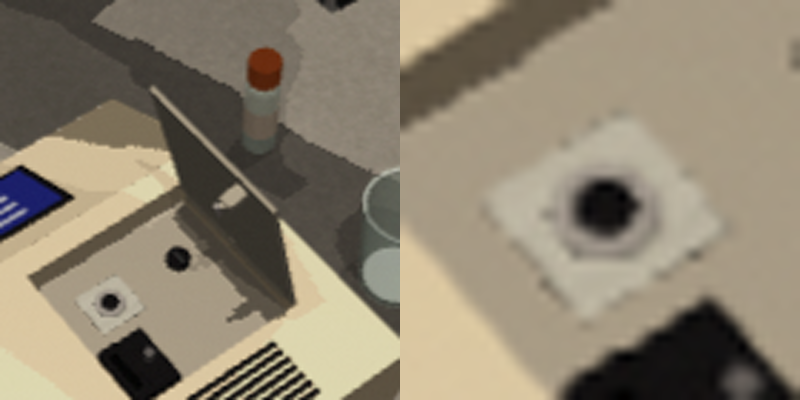

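```bash
python3 -m handwheel '[[0.01,0.08,0,0,0,0,0],[0.01,0.15,0,0,0,0,0],[0.01,0.19,0,0,0,0,0],[0.01,0.19,0,0,0,0,0],[0.01,0.19,-0.05,0,0,0,0],[0.01,0.19,-0.09,0,0,0,0],[0.01,0.19,-0.12,0,0,0,0],[0.01,0.19,-0.12,0,0,0,0]]'
python3 d.py '[.577,.121,.188,3]'; python3 d.py '[.577,.102,.1736,3]'|tail -1
```

```text
time_s: 10.47
tcp_pos: [0.5796, 0.153, 0.2011]
tool_rot: [[0.999, 0.009, -0.053], [0.053, 0.001, 0.999], [0.009, -1.0, 0.0]]
ft_force: [-0.5, -1.3, 0.3]
width: 0.0002
t 10.4667 tcp [0.5796 0.153  0.2011] F [-0.5125 -1.2605  0.3135] w 0.00022593260842356495 J [ 14.8377  24.0661  10.0515  75.4931  -0.0887 101.7984]
shift [-0.0089  0.0262 -0.0637] turn [-0.      0.0001  0.0014]
shift [-0.0111  0.0549 -0.1017] turn [-0.      0.0001  0.0014]
```

```bash
python3 -m handwheel '[[0,0.002,-0.01,0,0,0,0],[0,0.005,-0.02,0,0,0,0],[0,0.008,-0.028,0,0,0,0],[0,0.012,-0.036,0,0,0,0],[0,0.016,-0.044,0,0,0,0],[0,0.02,-0.052,0,0,0,0],[0,0.024,-0.059,0,0,0,0],[0,0.027,-0.064,0,0,0,0]]'
python3 d.py '[.58,.102,.1736,3]'; python3 d.py '[.58,.088,.155,3]'|tail -1
```

```text
time_s: 11.13
tcp_pos: [0.5814, 0.1207, 0.1873]
tool_rot: [[0.999, 0.008, -0.053], [0.053, 0.001, 0.999], [0.008, -1.0, 0.0]]
ft_force: [0.1, -0.6, 1.1]
width: -0.0001
t 11.1333 tcp [0.5814 0.1207 0.1873] F [ 0.1183 -0.5835  1.1265] w -0.0001410986543620374 J [11.768  23.5371  7.2646 73.2468 -0.0649 98.7251]
shift [-0.0049  0.0274 -0.0373] turn [-0.      0.0001  0.0013]
shift [-0.0067  0.0645 -0.0653] turn [-0.      0.0001  0.0013]
```

```bash
python3 -m handwheel '[[0,0.006,-0.01,0,0,0,0],[0,0.013,-0.02,0,0,0,0],[0,0.02,-0.029,0,0,0,0],[0,0.027,-0.037,0,0,0,0],[0,0.036,-0.045,0,0,0,0],[0,0.045,-0.052,0,0,0,0],[0,0.055,-0.059,0,0,0,0],[-0.003,0.064,-0.065,0,0,0,0]]'
python3 d.py '[.58,.077,.133,3]'; python3 d.py '[.58,.07,.118,3]'|tail -1
python3 - <<'E'
from h import *
s=cam('scene');cv2.imwrite('pics/p7.png',cv2.resize(s['frame'][130:250,240:380,::-1],(700,600),interpolation=2))
E
```

```text
time_s: 11.8
tcp_pos: [0.5821, 0.0879, 0.1547]
tool_rot: [[0.999, 0.009, -0.053], [0.053, 0.001, 0.999], [0.009, -1.0, 0.0]]
ft_force: [0.9, -0.1, 1.0]
width: -0.0001
t 11.8 tcp [0.5821 0.0879 0.1547] F [ 0.8972 -0.0514  0.9585] w -9.717618351375844e-05 J [ 8.606  23.5346  2.5119 68.4817 -0.0404 95.5677]
shift [-0.0057  0.0433 -0.0215] turn [-0.      0.0001  0.0014]
shift [-0.0067  0.0733 -0.0355] turn [-0.      0.0001  0.0014]
```

View pics/p7.png

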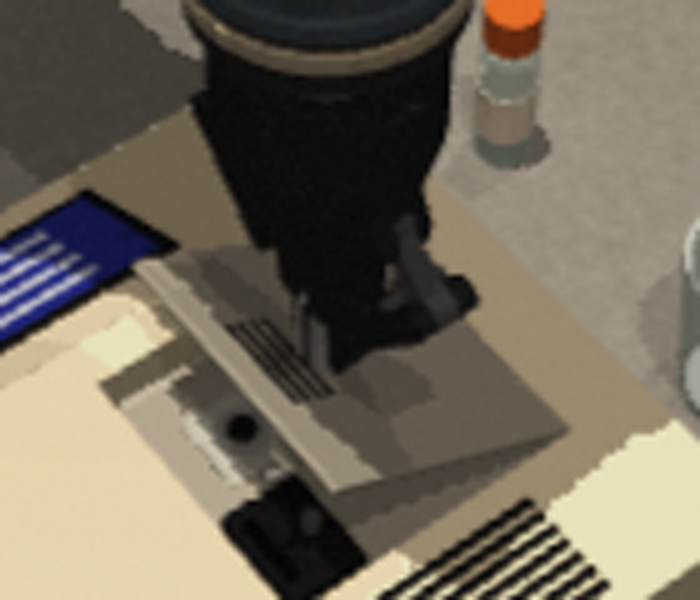

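Flap is at about 30° under the fingertip (340,360), ribs just beyond it. Continue down, sliding onto the ribs.

```bash
python3 -m handwheel '[[0,0.01,-0.006,0,0,0,0],[0,0.02,-0.013,0,0,0,0],[0,0.031,-0.02,0,0,0,0],[-0.002,0.042,-0.028,0,0,0,0],[-0.003,0.052,-0.035,0,0,0,0],[-0.005,0.061,-0.042,0,0,0,0],[-0.006,0.069,-0.052,0,0,0,0],[-0.006,0.075,-0.06,0,0,0,0]]'
python3 d.py '[.58,.054,.104,3]'
```

```text
time_s: 12.52
tcp_pos: [0.5801, 0.0568, 0.1159]
tool_rot: [[0.999, 0.007, -0.053], [0.053, 0.0, 0.999], [0.007, -1.0, -0.0]]
ft_force: [0.0, 2.5, 3.4]
width: -0.0
t 12.5167 tcp [0.5801 0.0568 0.1159] F [0.0438 2.5023 3.4299] w -1.116445279153585e-05 J [ 5.6052 24.0738 -2.4285 63.0876 -0.0219 92.5828]
shift [-0.0006  0.0238 -0.0056] turn [0.     0.0001 0.0011]
```

```bash
python3 -m handwheel '[[0,0.004,0,0,0,0,0],[0,0.008,0,0,0,0,0],[0,0.012,0,0,0,0,0],[0,0.016,0,0,0,0,0],[0,0.02,0,0,0,0,0],[0,0.024,0,0,0,0,0],[0,0.024,0,0,0,0,0],[0,0.024,0,0,0,0,0]]'
python3 d.py '[.58,.054,.104,3]'
```

```text
time_s: 13.18
tcp_pos: [0.5804, 0.0568, 0.1047]
tool_rot: [[0.999, 0.008, -0.053], [0.053, 0.0, 0.999], [0.008, -1.0, -0.0]]
ft_force: [-3.8, -3.0, 14.8]
width: 0.0002
t 13.1833 tcp [0.5804 0.0568 0.1047] F [-3.7724 -3.0215 14.7938] w 0.00021689108152373425 J [ 5.6076 24.4613 -3.5246 61.5448 -0.0364 92.5828]
shift [-0.0011  0.0014 -0.0055] turn [0.     0.0001 0.0013]
```

At the stop (15 N, z 0.1047, as on the first press). Retreat straight up, then to the side, and look.

```bash
python3 -m handwheel '[[0,-0.01,0,0,0,0,0],[0,-0.03,0,0,0,0,0],[0,-0.1,0,0,0,0,0],[0,-0.18,0,0,0,0,0],[-0.04,-0.26,-0.02,0,0,0,0],[-0.10,-0.34,-0.06,0,0,0,0],[-0.18,-0.36,-0.12,0,0,0,0],[-0.24,-0.36,-0.18,0,0,0,0]]'
python3 -m handwheel '[[-0.06,0,-0.06,0,0,0,0],[-0.1,0,-0.12,0,0,0,0],[-0.1,0,-0.2,0,0,0,0],[-0.1,0,-0.2,0,0,0,0],[-0.1,0,-0.2,0,0,0,0],[-0.1,0,-0.2,0,0,0,0],[-0.1,0,-0.2,0,0,0,0],[-0.1,0,-0.2,0,0,0,0]]'
python3 -m handwheel '[[0,0,0,0,0,0,0],[0,0,0,0,0,0,0],[0,0,0,0,0,0,0],[0,0,0,0,0,0,0],[0,0,0,0,0,0,0],[0,0,0,0,0,0,0],[0,0,0,0,0,0,0],[0,0,0,0,0,0,0]]'
python3 - <<'E'
from h import *
s=cam('scene');t=cam('top')
for l in('deck_vial_mid','bench_vial_mid','beaker_mid'): print(l,[[np.round(b['box']) for b in arm.boxes_of(p,l)[:1]] for p in(s,t)])
def z(p,b): return cv2.resize(p['frame'][b[1]:b[3],b[0]:b[2],::-1],(400,400),interpolation=2)
cv2.imwrite('pics/p8.png',np.hstack([z(s,(250,150,410,310)),z(t,(270,90,420,240))]))
E
```

```text
time_s: 13.85
tcp_pos: [0.4796, -0.0233, 0.2841]
tool_rot: [[0.998, 0.012, -0.055], [0.055, 0.0, 0.999], [0.012, -1.0, -0.0]]
ft_force: [0.3, -0.6, -0.6]
width: -0.0002
time_s: 14.52
tcp_pos: [0.4354, -0.1249, 0.2836]
tool_rot: [[0.998, 0.012, -0.056], [0.056, 0.001, 0.998], [0.012, -1.0, -0.0]]
ft_force: [-0.4, 0.4, 0.1]
width: 0.0003
time_s: 15.18
tcp_pos: [0.4353, -0.1249, 0.2836]
tool_rot: [[0.998, 0.012, -0.056], [0.056, 0.001, 0.998], [0.012, -1.0, -0.0]]
ft_force: [-0.2, -0.3, 0.0]
width: -0.0003
deck_vial_mid [[array([263., 266., 282., 302.])], [array([394.,  98., 414., 122.])]]
bench_vial_mid [[array([335., 126., 351., 164.])], []]
beaker_mid [[array([372., 173., 411., 218.])], [array([216., 135., 255., 171.])]]
```

View pics/p8.png

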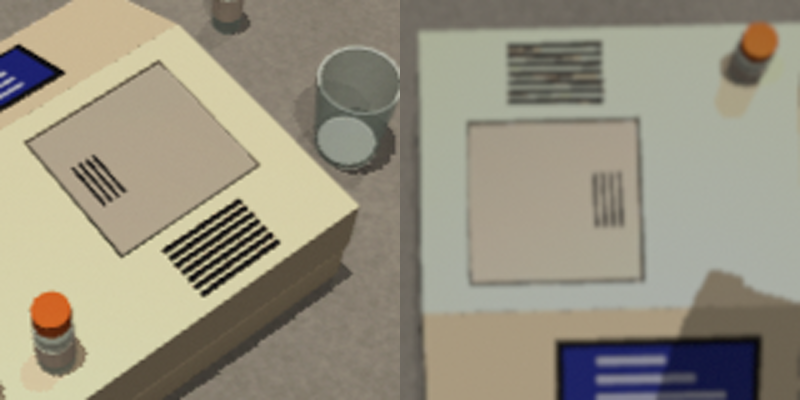

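The flap lies flush 2 s after release (a released flap would be well open by now), and the vials and beaker haven't moved.

```bash
python3 -c "
from workcell import arm
print(arm.sign_off())"
```

```text
the job is handed in; nothing more can be done
None
```

The job is handed in after about 15 s of robot time. I pressed the flap to its stop (11 N) and it sprang open by itself while the arm was clear. I then pushed the breaker button to a firm stop (23 N, tip at z 0.0934). Last, I swung the flap down from its outer side with light contact and pressed it to its stop again (15 N).

**Last checks**
- **Flap:** it looked flush and latched in both cameras, about 2 s after I let go.
- **Breaker button:** a picture taken before I shut the flap showed it sitting home in its bush.
- **Vials and beaker:** in the scene view all three were within about 3 px of where they started. In the last top view the network missed the bench vial, so only the scene view checks that one. The beaker's box there also came out 5 px wider on one side, with the other edges within 2 px.
- **Arm:** it was stationary and clear, with the force reading near zero.

The flap angle and button travel can't be read directly, so I judged them from forces, heights and pictures.

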